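Reset the laser interlock with a stylus

TASK

Take the stylus out of its stand and use its thin tip to press the reset button at the bottom of the small round well in the interlock box, the tilted white box whose panel carries a key: gently push the button fully in and hold it in for about two seconds. Then hang the stylus back in its stand by its collar, as it was, and let go. Do not press the button of the similar box with the round knob, and do not knock the other things on the desk about.

Things in the scene. Friction and masses are not known exactly. Their poses are not given: they have to be found in the camera images.
- stylus: Loose metal stylus, 50 to 85 g, hanging upright in the stand by its collar. Origin: centre of the collar's underside; z runs along it from tip to handle, x and y are square to the handle's flats. Collar: disc, 24 mm wide, z 0 to 5 mm. Handle: square bar 13 x 13 mm, z 5 to 53 mm. Below: shaft 8 mm thick to z -34 mm, then a flat-ended tip 5 mm thick to z -58 mm.
- stylus_tip (a point): The end of the stylus's tip, on its axis, 58 mm below the underside of the collar.
- stand: Stylus stand, fixed to the desk: grey block 56 x 56 mm and 62 mm tall on a dark base plate 80 x 80 x 12 mm. Origin at the centre of its underside, z up, axes along its sides.
- stand_mouth (a point): Centre of the mouth of the stand's vertical bore, on the stand's flat top, 74 mm above the desk. The bore is about 14 mm in diameter and 62 mm deep; the stylus's collar rests on the rim.
- lockbox: Interlock box, fixed: white box 100 x 100 x 36 mm on a wire leg, its panel sloping 22 deg towards the robot. Origin on the desk under the panel's centre, z up, y along the level edges, x to the rear. Panel's outward normal: (-0.375, 0, 0.927) in this frame. Dark display above; below it a small well (y = -18 mm) and a steel key switch (y = +24 mm) whose key stands 35 mm off the panel.
- lockbox_well (a point): Centre of the well's mouth in the interlock box's panel face, 45 mm above the desk. The well is a round hole 10 mm in diameter, square to the panel, edged by a dark ring. The white button cap (8.6 mm) fills its bottom; its face lies 8 to 18 mm below the panel face, different each time and not measured: find it by touch.
- reset (a joint): Travel of the interlock box's button along the panel's inward normal: 0 out, 0.004 m fully in. It springs back; the spring resists with about 2 N at the start of travel and 7 N fully in, and then the button stands hard on its stop. It does not latch.
- fanbox: Fan box, fixed: same size, shape, slope, frame and well as the interlock box, but with a round black knob (24 mm in diameter, 19 mm tall) in place of the key. Which of the two boxes stands left or right changes.
- fanreset (a joint): Travel of the fan box's button, 0 out, 0.004 m fully in; same spring. To be left alone.
- goggles: Bystander: dark green laser goggles, about 100 x 140 x 48 mm, origin at the underside.
- pen: Bystander: white pen, 130 mm long, 12 mm tall.
- dish: Bystander: small glass dish, 70 mm across, 14 mm tall.
- plates: Bystander: stack of three marking sample plates, 50 x 70 mm, 12 mm tall.
- mouse: Bystander: black computer mouse lying on a cream book.
- microscope: Bystander: black USB microscope on a round steel foot, about 90 mm tall.
- strip: Bystander: flat aluminium strip 30 x 200 mm, 4 mm thick, with a clamping screw 30 mm tall on it.
Not all that is in view belongs to the job. Leave any orange or purple look-alike of the stand alone.

How it is judged (in metres and radians):
On the way, in this order (a step that is already met when the one before it is completed fails the run):
1. the stylus is drawn out of its stand, its tip above the stand's top (z of stylus_tip in the frame of stand above 0.078 m), for 0.1 s.
2. the interlock box's button is held fully in (over 3 mm of its 4 mm) with the stylus for a second on end (value of joint reset above 0.003 m and contact force between stylus and lockbox above 1 N), for 1 s.
At the end, for the whole second after the job is handed in: The stylus hangs at rest in its stand, its collar down on the stand's top (within 3 mm in height, 6 mm sideways, upright within 0.1 rad), and both buttons are out (travel under 1 mm) (value of joint each of reset, fanreset below 0.001 m and horizontal distance between stylus and stand_mouth below 0.006 m and z of stylus in the frame of stand_mouth between -0.003 and 0.003 m and angle between stylus's own z axis and vertical below 0.1 rad and linear speed of stylus below 0.02 m/s); the robot touches nothing.
It fails at once if the stylus bears on the interlock box with more than 25 N (contact force between stylus and lockbox above 25 N).
It fails at once if the fan box's button is pressed in by more than 1.5 mm (value of joint fanreset above 0.0015 m).
It fails at once if one of the bystanders (goggles, pen, dish, plates, mouse, microscope, strip) is moved by more than 30 mm (distance of any of goggles, pen, dish, plates, mouse, microscope, strip from where it was at the start of the episode above 0.03 m).
It also fails if it takes over 51 s, if anything falls off the work surface, if the arm or the gripper's body presses on something with over 40 N, if the wrist force passes 120 N, or if a joint passes its speed limit or range.

ROBOT

A 7-joint arm with a two-finger parallel gripper is mounted at the origin on the work surface. World frame = base frame: x ahead of the robot, y to its left, z up, the work surface at z = 0. Lengths are in m, angles in degrees, forces in N, time in s.
With the tool pointing down it reaches from about 0.425 to 0.875 m from the base axis. Payload 4.7 kg.
Tool frame: the origin (TCP) lies midway between the tips of the shut fingers; the grasp point (between the pads) lies 19 mm behind it; y points along the fingers, x is the direction in which the jaws open and shut, and the axes are right-handed (so a half turn about y gives the same grasp; the last joint's range is limited). The gripper opens to 87 mm and grips with 3 to 60 N. Pads are 19 mm wide; open, the fingers measure 117 mm over their backs; the gripper's body (75 mm by 190 mm) begins 51 mm behind the grasp point.
Start: joints at [-75.797, 18.392, -4.016, 83.108, 1.295, 78.541, -3.26], TCP at [0.151, 0.632, 0.223] pointing down, gripper open.
Joint ranges: [-163.93, 163.93], [-17.29, 119.83], [-79.2, 71.16], [3.27, 140.29], [-89.18, 269.18], [5.43, 117.66], [-154.24, 154.24]. Speed limits (degrees/s): [147.25, 147.25, 180, 180, 180, 180, 180].

INTERFACE

Orientations are given as [roll, pitch, yaw] about the fixed x, y, z axes, in that order (R = Rz(yaw) Ry(pitch) Rx(roll)).
In Python, from cell import env gives the robot as it stands.
- The arm moves only by the tool carry_out, never from a script. Its argument "targets" is a list of rows, each a list of 2 entries, a list of its own where there are three numbers: the shift along the tool's x, y, z in mm, then the turn, a rotation vector about the tool's x, y, z in degrees. A call has 1 to 12 rows; each row shifts and turns the commanded pose from where the row before left it, along the tool's axes as they then stand; what a row does not reach is not made up. A row lasts 1/10 s, in which the tool goes at most 50 mm and 8.59 degrees, less where a joint would pass 70% of its speed; a pose out of reach is approached as far as the arm can. A call with a gripper value outside its range is refused whole. "jaw" is the opening, from 0 (shut) to 1 (fully open), set as the call begins (left out, the last holds). The fingers move at their own pace and stop on an object; "squeeze" is the grip in N (left out, the last holds). Time passes only in rows, so rows that do not move let the fingers close. It gives the time, the measured TCP pose, the force and the opening at its end, in the units of the state.
- env.get_obs(): the state, without advancing time (a new reading comes with each control period).
- env.read_camera(name): name is "side" or "top"; returns the picture (400x640x3 uint8, red, green, blue); there is no depth.
- env.get_calibration(name): a dict with "fx", "fy", "cx", "cy" (pixels), "R" (3x3) and "t" (3): a world point X has camera coordinates R X + t. Camera axes: x right, y down, z forward; pixel columns grow to the right and rows downward; lengths in m; the calibration is good to about 2 mm. A picture is of the moment at which its call begins. get_calibration takes no time and is no camera call.
- env.sign_off(): hands the job in, once; it reports no verdict.
Trained networks look in the newest picture that a camera, given by its name, has taken for a name from the list of things; names that differ only in an ending like _2 or _b are one class to them, and where a whole thing is asked for, a point or a joint stands for the part that bears it (a point fixed in the world has none). Each returns a list of dicts, best first, with "p" (0 to 1); they miss things now and then, are a little off and sometimes report something else, mostly with a low value. They report only what shows in the picture. A call takes as long as a camera call. They do not tell look-alikes from the thing itself.
- env.outline_of(camera, label): "mask" (400x640 bool, what is visible of it) and "xy" ([column, row] in pixels, amid what is visible of it).
The state is a dict: "time_s": time; "qpos": joint angles; "joint_velocities": joint speeds; "effort": joint torques, N m; "tool_pos": TCP position; "tool_rot": TCP orientation; "force": force on the tool from outside, world axes, zero at the start; "wrist_torque": the same for the moment, N m; "grip_width": finger opening in m.
Only numpy, scipy, OpenCV 4.12 (cv2) and the standard library are available. Lean on these libraries where they do the work, as an engineer would, in place of code of your own. Each camera call takes 0.05 s, during which the arm holds its last target.

## Working session

There is one attempt and no reset: what is moved stays moved. The work goes in short steps, Python scripts to look and compute and a tool call to move; the robot and the scene stay as the last step left them, time stands still between calls to the robot, and variables do not carry over. Pictures are saved under pics/ and viewed, and the job is handed in when it is done.

Besides the shell and the picture viewer there is one more tool, called as a command line: name --argument value ..., lists and objects as JSON in quotes. carry_out: Moves the arm, as the interface text tells. Its arguments: {"type":"object","properties":{"targets":{"type":"array","items":{"type":"array"}},"jaw":{"type":"number"},"squeeze":{"type":"number"}},"required":["targets"]}

```bash
mkdir -p pics; ls; python3 - <<'E'
from cell import env
import cv2, numpy as np
np.set_printoptions(precision=4,suppress=True)
print(env.get_obs())
for n in("side","top"):
    im=env.read_camera(n); cv2.imwrite(f"pics/{n}0.png",im[:,:,::-1])
    c=env.get_calibration(n); print(n,c)
E
```

```text
pics
{'time_s': 0.0, 'qpos': array([-75.7952,  18.439 ,  -4.0149,  83.178 ,   1.2958,  78.5393,
        -3.2605]), 'joint_velocities': array([-0.0331, -0.0731,  0.0455,  0.0155,  0.0849, -0.0446, -0.0287]), 'effort': array([ -0.0008, -49.1291,  -0.4044, -31.2534,  -0.0638,   0.0436,
         0.0002]), 'tool_pos': array([0.1505, 0.6317, 0.2214]), 'tool_rot': array([-90.0068,   0.111 ,  76.6042]), 'force': array([ 0.0346, -0.3067, -0.2936]), 'wrist_torque': array([-0.0245, -0.0257, -0.0147]), 'grip_width': 0.08629173200902095}
side {'fx': 397.70293453611106, 'fy': 397.70293453611106, 'cx': 323.0743559887233, 'cy': 202.5942064287082, 'R': array([[ 0.7752, -0.6316,  0.0148],
       [-0.4565, -0.5762, -0.6779],
       [ 0.4367,  0.5187, -0.735 ]]), 't': array([-0.4056,  0.2821,  1.0409])}
top {'fx': 471.6808456212267, 'fy': 471.6808456212267, 'cx': 311.6973041537002, 'cy': 199.39812242622213, 'R': array([[ 0.0165, -0.9999,  0.0014],
       [-0.9824, -0.0164, -0.186 ],
       [ 0.186 ,  0.0017, -0.9826]]), 't': array([-0.0406,  0.5285,  1.3645])}
```

View pics/side0.png

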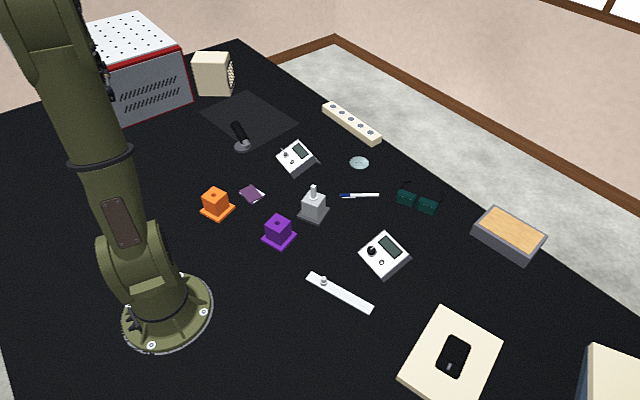

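View pics/top0.png

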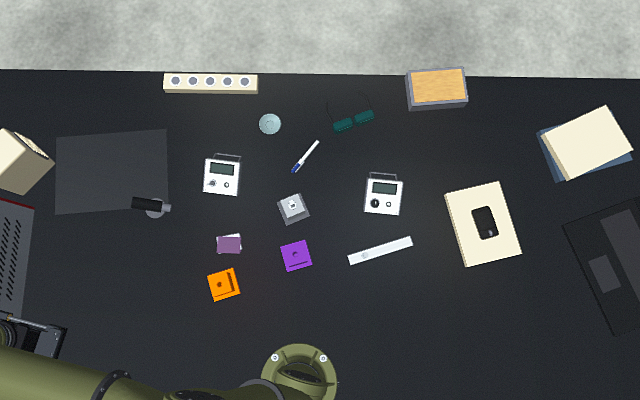

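The grey stand with the stylus is at side (313,203) and top (293,208). The key box is the left one, at side (297,157) and top (222,175). The knob box is at top (384,195). The orange and purple blocks are look-alikes. Next I'll zoom in and run the networks.

```bash
cat > h.py <<'E'
import numpy as np, cv2
from cell import env
np.set_printoptions(precision=4,suppress=True)
C={n:env.get_calibration(n) for n in("side","top")}
def proj(n,X):
    c=C[n]; p=np.atleast_2d(X)@np.array(c["R"]).T+np.array(c["t"]); 
    return np.c_[c["fx"]*p[:,0]/p[:,2]+c["cx"],c["fy"]*p[:,1]/p[:,2]+c["cy"]]
def P(n):
    c=C[n]; K=np.array([[c["fx"],0,c["cx"]],[0,c["fy"],c["cy"]],[0,0,1]]); return K@np.c_[c["R"],c["t"]]
def tri(a,b):
    X=cv2.triangulatePoints(P("side"),P("top"),np.array(a,float).reshape(2,1),np.array(b,float).reshape(2,1)); return (X[:3]/X[3]).ravel()
def onz(n,uv,z):
    c=C[n]; R=np.array(c["R"]);t=np.array(c["t"]); d=R.T@np.array([(uv[0]-c["cx"])/c["fx"],(uv[1]-c["cy"])/c["fy"],1]); o=-R.T@t
    return o+d*(z-o[2])/d[2]
E
python3 - <<'E'
from h import *
S=cv2.imread("pics/side0.png");T=cv2.imread("pics/top0.png")
def crop(im,u,v,w,h,k): return cv2.resize(im[v:v+h,u:u+w],None,fx=k,fy=k,interpolation=cv2.INTER_CUBIC)
a=crop(S,265,130,60,50,6);b=crop(S,285,175,60,50,6)
c=crop(T,192,148,60,50,6);d=crop(T,262,182,60,50,6)
cv2.imwrite("pics/z0.png",np.vstack([np.hstack([a,b]),np.hstack([c,d])]))
for lab in("stylus","stand","lockbox","fanbox"):
    for n in("side","top"):
        for r in env.outline_of(n,lab)[:3]:
            m=r["mask"]; ys,xs=np.nonzero(m); print(lab,n,round(r["p"],2),r["xy"],m.sum(),xs.min(),xs.max(),ys.min(),ys.max())
E
```

```text
stylus side 0.47 [314.6, 189.5] 85 311 316 185 199
stylus top 0.73 [222.2, 177.5] 1282 203 242 154 195
stylus top 0.49 [293.3, 206.2] 47 289 295 200 207
stand side 0.95 [315.1, 209.0] 706 297 328 191 225
stand side 0.95 [216.2, 207.1] 808 202 235 186 221
stand side 0.94 [278.8, 235.7] 875 261 297 213 251
stand top 0.88 [299.3, 255.1] 688 281 311 240 270
stand top 0.62 [295.5, 210.2] 713 277 309 193 225
stand top 0.61 [222.8, 284.8] 782 207 239 267 301
lockbox side 0.56 [295.3, 156.9] 862 277 320 140 177
lockbox top 0.69 [218.7, 173.0] 1346 203 241 153 195
fanbox side 0.68 [385.0, 252.3] 1538 359 412 230 281
fanbox side 0.65 [357.5, 165.1] 192 350 368 156 168
fanbox top 0.71 [384.6, 193.3] 1260 363 402 173 214
fanbox top 0.16 [225.2, 174.2] 1273 203 241 156 195
```

View pics/z0.png

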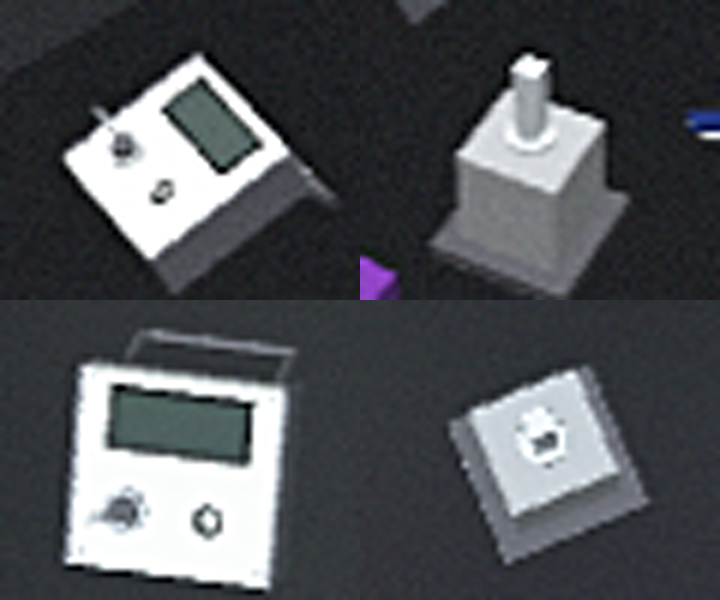

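```bash
cat > fit.py <<'E'
from h import *
from scipy.optimize import least_squares
def rz(a): c,s=np.cos(a),np.sin(a); return np.array([[c,-s,0],[s,c,0],[0,0,1]])
n=np.array([-np.sin(np.radians(22)),0,np.cos(np.radians(22))]); ux=np.array([np.cos(np.radians(22)),0,np.sin(np.radians(22))]); uy=np.array([0,1,0.])
E
cat > f1.py <<'E'
from fit import *
def s(x,y,ou,ov): return np.array([ou+(x+.5)/6-.5, ov+(y+.5)/6-.5])
bs=[s(*p,265,130) for p in[(198,55),(288,150),(152,260),(65,157)]]
bt=[s(x,y-300,192,148) for x,y in[(82,363),(287,385),(270,590),(65,562)]]
ws=s(162,191,265,130); wt=s(208,220,192,148)
print("well tri",tri(ws,wt))
# panel centre at height h; corners (rear-left, rear-right, front-right, front-left)
loc=[ux*a+uy*b for a,b in[(.05,.05),(.05,-.05),(-.05,-.05),(-.05,.05)]]
def box(p):
    return np.array([np.array([p[0],p[1],p[3]])+rz(p[2])@l for l in loc])
def res(p):
    B=box(p); r=[]
    r+=list((proj("side",B)+p[4:6]-bs).ravel()); r+=list((proj("top",B)+p[6:8]-bt).ravel())
    return np.array(r+list(p[4:8]*.5))
r=least_squares(res,[.6,.15,0,.05,0,0,0,0]); print("box",r.x,np.degrees(r.x[2])); print(r.fun.reshape(-1,2))
p=r.x
# well: along ux offset such that z=.045
c=p[:3]
a=(.045-p[3])/ux[2]; W=np.array([p[0],p[1],p[3]])+rz(p[2])@(ux*a-.018*uy); print("well from fit",W,a, proj("side",W)+p[4:6],ws,proj("top",W)+p[6:8],wt)
# stand
ss=[s(x-360,y,285,175) for x,y in[(510,85),(607,125),(555,192),(457,155)]]
st=[s(x-360,y-300,262,182) for x,y in[(468,410),(578,368),(622,475),(515,520)]]
sb=[s(x-360,y,285,175) for x,y in[(630,197),(563,297),(430,243)]]
tb=[s(x-360,y-300,262,182) for x,y in[(448,425),(588,365),(650,503),(508,563)]]
hs=s(531-360,62,285,175); ht=s(545-360,140,262,182)
print("handle top tri",tri(hs,ht))
def stand(p):
    q=[(.5,.5),(.5,-.5),(-.5,-.5),(-.5,.5)]
    f=lambda w,z:np.array([np.array([p[0],p[1],0])+rz(p[2])@np.array([a*w,b*w,z]) for a,b in q])
    return f(.056,.074),f(.080,.012)
E
python3 f1.py
```

```text
well tri [0.5701 0.2273 0.0491]
box [ 0.588   0.2396 -0.1064  0.064  -0.3357  1.1709 -0.4221 -0.7595] -6.096864359890674
[[ 0.1977  0.0696]
 [ 0.2274 -0.1681]
 [-0.3313 -0.4781]
 [-0.0098  0.2839]
 [ 0.339   0.2887]
 [-0.5634  0.6252]
 [-0.5184 -0.6967]
 [ 0.8483 -0.0273]
 [-0.1678  0.5855]
 [-0.2111 -0.3797]]
well from fit [0.5393 0.2267 0.045 ] -0.05077224728447597 [[284.7426 167.1795]] [291.5833 161.4167] [[225.5381 194.1896]] [226.25 184.25]
handle top tri [0.4969 0.0209 0.1396]
```

```bash
cat > f2.py <<'E'
from f1 import *
print("cams",[-(np.array(C[k]["R"]).T@np.array(C[k]["t"])) for k in C])
def box2(p):
    a=p[3]; c=np.array([p[0],p[1],.045-a*ux[2]])
    return np.array([c+rz(p[2])@l for l in loc]+[c+rz(p[2])@(ux*a-.018*uy)])
def res2(p):
    B=box2(p)
    r=np.r_[(proj("side",B)+p[4:6]-np.array(bs+[ws])).ravel(),(proj("top",B)+p[6:8]-np.array(bt+[wt])).ravel()]
    return np.r_[r,p[4:8]*W0]
for W0 in(.3,3,30):
    r=least_squares(res2,[.59,.24,-.1,-.02,0,0,0,0]); print("box",W0,r.x,r.cost); print("well",box2(r.x)[4])
    if W0==3: print(r.fun[:20].reshape(-1,2)); pb=r.x
def res3(p):
    A,B=stand(p)
    # rear-left etc: rotate corner order for best match done by init yaw
    return np.r_[(proj("side",A)+p[3:5]-np.array(ss)).ravel(),(proj("top",A)+p[5:7]-np.array(st)).ravel(),(proj("side",B[[1,2,3]])+p[3:5]-np.array(sb)).ravel(),(proj("top",B)+p[5:7]-np.array(tb)).ravel(),p[3:7]*W0]
for W0 in(.3,3,30):
    r=min((least_squares(res3,[.5,.02,y,0,0,0,0]) for y in(-.4,0,.4)),key=lambda r:r.cost); print("stand",W0,r.x,np.degrees(r.x[2]),r.cost)
    if W0==3: print(r.fun[:-4].reshape(-1,2)); ps=r.x
def ov(name,wire_s,segs,ou,ov_,k=6):
    pass
E
python3 f2.py
```

```text
well tri [0.5701 0.2273 0.0491]
box [ 0.588   0.2396 -0.1064  0.064  -0.3357  1.1709 -0.4221 -0.7595] -6.096864359890674
[[ 0.1977  0.0696]
 [ 0.2274 -0.1681]
 [-0.3313 -0.4781]
 [-0.0098  0.2839]
 [ 0.339   0.2887]
 [-0.5634  0.6252]
 [-0.5184 -0.6967]
 [ 0.8483 -0.0273]
 [-0.1678  0.5855]
 [-0.2111 -0.3797]]
well from fit [0.5393 0.2267 0.045 ] -0.05077224728447597 [[284.7426 167.1795]] [291.5833 161.4167] [[225.5381 194.1896]] [226.25 184.25]
handle top tri [0.4969 0.0209 0.1396]
cams [array([-0.0114, -0.6335,  0.9623]), array([ 0.2661, -0.0342,  1.4391])]
box 0.3 [ 0.5913  0.2435 -0.1062 -0.0205 -0.5745 -0.3675  0.0995 -0.5959] 2.1956051067131948
well [0.5705 0.2276 0.045 ]
box 3 [ 0.592   0.2444 -0.1061 -0.0207 -0.2155 -0.0532  0.1332 -0.1317] 3.2428841296143296
well [0.571  0.2285 0.045 ]
[[ 0.504   0.2682]
 [ 0.4116 -0.0571]
 [ 0.072  -0.5209]
 [ 0.4997  0.3425]
 [ 0.4522  0.4465]
 [ 0.189   0.6199]
 [-0.9907  0.9122]
 [-0.8995 -0.6746]
 [ 0.7369  0.0389]
 [-0.2346  0.2885]]
box 30 [ 0.592   0.2443 -0.106  -0.0209 -0.0033 -0.0008  0.0021 -0.002 ] 3.8226095259013873
well [0.5709 0.2285 0.045 ]
stand 0.3 [ 0.5058  0.0257  0.4172 -0.5626 -0.3908  0.3538  0.045 ] 23.902026815557722 1.5412837124412255
stand 3 [ 0.5053  0.0259  0.4163 -0.1782 -0.1824  0.2079 -0.0466] 23.854431787345074 2.6236908793030005
[[ 0.1039  0.4261]
 [-0.0982 -0.2178]
 [ 0.1969  0.5314]
 [ 0.2315  0.3418]
 [ 0.1274  0.5361]
 [-0.6405  0.2826]
 [-0.6404 -0.3074]
 [-0.4723 -0.4521]
 [ 0.6945 -0.0174]
 [ 0.4224  0.3421]
 [ 0.0525  0.2357]
 [-0.3028 -0.3022]
 [ 0.3724 -0.2168]
 [ 0.107   0.387 ]
 [-0.4218  0.4926]]
stand 30 [ 0.5053  0.0259  0.4156 -0.0032 -0.0033  0.0038 -0.0009] 23.812364267328235 3.511029270097633
```

```bash
cat > ov.py <<'E'
from f2 import *
def draw(path,n,ou,ov_,w,h,k,segs):
    im=cv2.imread(path); z=cv2.resize(im[ov_:ov_+h,ou:ou+w],None,fx=k,fy=k,interpolation=cv2.INTER_CUBIC)
    for A,B,col in segs:
        q=(proj(n,np.array([A,B]))+.5-np.array([ou,ov_]))*k-.5
        cv2.line(z,tuple(np.round(q[0]*16).astype(int)),tuple(np.round(q[1]*16).astype(int)),col,1,cv2.LINE_AA,4)
    return z
def bar(T,w,z0,z1,col):
    q=[(-1,-1),(1,-1),(1,1),(-1,1)]; S=[]
    for i in range(4):
        a=np.array(q[i])*w/2;b=np.array(q[(i+1)%4])*w/2
        for A,B in(((*a,z0),(*b,z0)),((*a,z1),(*b,z1)),((*a,z0),(*a,z1))): S.append((T@np.r_[A,1],T@np.r_[B,1],col))
    return S
def circ(T,r,z,col,N=24):
    t=np.linspace(0,2*np.pi,N+1); p=[T@np.array([r*np.cos(a),r*np.sin(a),z,1]) for a in t]
    return [(p[i],p[i+1],col) for i in range(N)]
def TT(x,y,z,yaw): T=np.eye(4)[:3].copy(); T[:,:3]=rz(yaw); T[:,3]=(x,y,z); return T
E
python3 - <<'E' | tail -1
from ov import *
ims=[]
for yaw in(23.8,):
    T=TT(.5053,.0259,.074,np.radians(yaw)); B=TT(.5053,.0259,0,np.radians(23.8))
    seg=bar(T,.013,.005,.053,(0,0,255))+circ(T,.012,.005,(255,0,0))+bar(B,.056,.012,.074,(0,255,0))
    ims.append(np.hstack([draw("pics/side0.png","side",293,180,40,45,9,seg),draw("pics/top0.png","top",270,187,40,45,9,seg)]))
bx=box2(pb); seg=[(bx[i],bx[(i+1)%4],(0,0,255)) for i in range(4)]
Rb=np.c_[rz(pb[2])@ux,rz(pb[2])@uy,rz(pb[2])@n]; T=np.c_[Rb,bx[4]]; seg+=circ(T,.005,0,(0,255,0))
ims=ims[0]
cv2.imwrite("pics/ov1.png",ims)
cv2.imwrite("pics/ov2.png",np.hstack([draw("pics/side0.png","side",270,135,50,45,8,seg),draw("pics/top0.png","top",196,152,50,50,8,seg)[:360]]))
E
```

```text
stand 30 [ 0.5053  0.0259  0.4156 -0.0032 -0.0033  0.0038 -0.0009] 23.812364267328235 3.511029270097633
```

View pics/ov1.png

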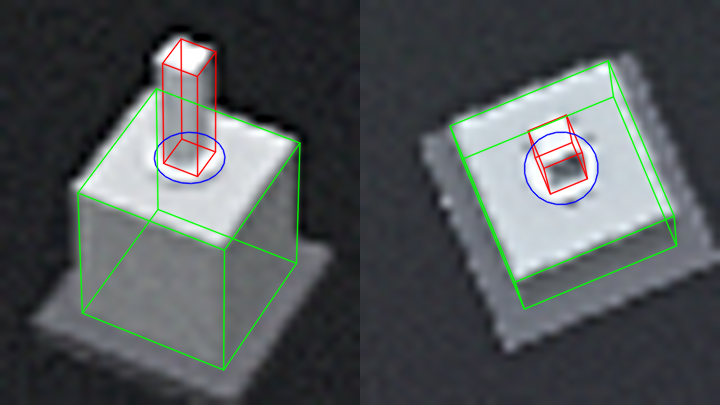

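View pics/ov2.png

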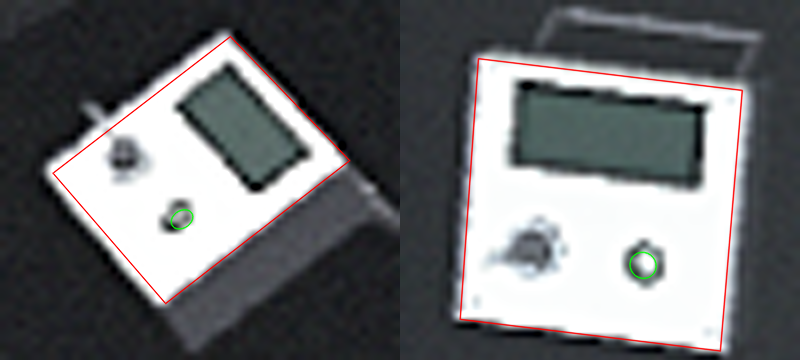

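Both fits overlay within about 0.5 px, with the side view offset slightly:

| Item | x (m) | y (m) | z (m) | Yaw |
|---|---|---|---|---|
| Stand | 0.505 | 0.026 | – | 23.8° |
| Lockbox well | 0.571 | 0.228 | 0.045 | -6.1° |

Next I'll turn the tool to the handle's flats and go over the stand.

carry_out --targets '[[[0,0,0],[0,7.55,0]],[[0,0,0],[0,7.55,0]],[[0,0,0],[0,7.55,0]],[[0,0,0],[0,7.55,0]],[[0,0,0],[0,7.55,0]],[[0,0,0],[0,7.55,0]],[[0,0,0],[0,7.5,0]],[[4.7,1,-41],[0,0,0]],[[4.7,1,-41],[0,0,0]],[[4.7,1,-41],[0,0,0]],[[4.7,1,-41],[0,0,0]],[[4.7,1,-41],[0,0,0]]]' --jaw 0.6 --squeeze 25

```text
time_s: 1.7
tool_pos: [0.2556, 0.4528, 0.2177]
tool_rot: [-90.0, -0.0, 23.8]
force: [0.7, -0.4, -0.2]
grip_width: 0.0523
```

carry_out --targets '[[[4.7,1,-41],[0,0,0]],[[4.7,1,-41],[0,0,0]],[[4.7,1,-41],[0,0,0]],[[4.7,1,-41],[0,0,0]],[[4.7,1,-41],[0,0,0]],[[4.7,1,-41],[0,0,0]],[[4.7,1,-41],[0,0,0]],[[4.7,1,-41],[0,0,0]],[[4.7,1,-41],[0,0,0]],[[4.7,1,-41],[0,0,0]],[[4.7,1,-41],[0,0,0]],[[0,0,0],[0,0,0]]]'

```text
time_s: 2.9
tool_pos: [0.4864, 0.0562, 0.2071]
tool_rot: [-90.2, -0.1, 23.3]
force: [-0.1, -0.5, 0.4]
grip_width: 0.0524
```

```bash
cat >> h.py <<'E'
from scipy.spatial.transform import Rotation as Ro
def pose(o=None):
    o=o or env.get_obs(); return o["tool_pos"],Ro.from_euler("xyz",o["tool_rot"],degrees=True).as_matrix()
def info():
    o=env.get_obs(); print("t",o["time_s"],"pos",o["tool_pos"],"rot",o["tool_rot"],"F",o["force"],"Tq",o["wrist_torque"],"w",o["grip_width"],"q",o["qpos"]); return o
def togo(p,R=None):
    p0,R0=pose(); d=R0.T@(np.array(p)-p0)*1000; print("shift mm",d, "" if R is None else ("turn",Ro.from_matrix(R0.T@R).as_rotvec(degrees=True)))
E
python3 - <<'E'
from h import *
info(); togo([.5053,.0259,.2],Ro.from_euler("xyz",[-90,0,23.8],degrees=True).as_matrix())
E
```

```text
t 2.9 pos [0.4864 0.0562 0.2071] rot [-90.1623  -0.0769  23.2547] F [-0.1011 -0.486   0.392 ] Tq [-0.0418  0.0345 -0.0016] w 0.052382474434484266 q [-47.9245  -2.3205  37.577  107.7748   1.619   73.9595  12.4397]
shift mm [  5.3753   7.2453 -35.2627] ('turn', array([ 0.1627, -0.5455,  0.0762]))
```

carry_out --targets '[[[2.7,3.6,-17.6],[0,-0.3,0]],[[2.7,3.6,-17.6],[0,-0.3,0]],[[0,0,0],[0,0,0]],[[0,0,0],[0,0,0]]]'

```text
time_s: 3.3
tool_pos: [0.5031, 0.0332, 0.1994]
tool_rot: [-90.0, 0.0, 24.4]
force: [0.7, 0.8, -0.5]
grip_width: 0.0521
```

```bash
python3 - <<'E'
from h import *
info(); togo([.5053,.0259,.085],Ro.from_euler("xyz",[-90,0,23.8],degrees=True).as_matrix())
for n in("side","top"): cv2.imwrite(f"pics/{n}1.png",env.read_camera(n)[:,:,::-1])
S=cv2.imread("pics/side1.png");T=cv2.imread("pics/top1.png")
cv2.imwrite("pics/z1.png",np.hstack([cv2.resize(S[100:240,240:380],None,fx=2.8,fy=2.8),cv2.resize(T[140:280,230:370],None,fx=2.8,fy=2.8)]))
E
```

```text
t 3.3 pos [0.5031 0.0332 0.1994] rot [-89.9593   0.0128  24.3886] F [ 0.666   0.7998 -0.4545] Tq [-0.0606  0.0402  0.0014] w 0.052148012151661836 q [-45.9994   0.4761  39.8334 106.5496  -0.3549  73.11    18.3249]
shift mm [ -0.9556 114.3583  -7.6758] ('turn', array([-0.0406,  0.5886, -0.013 ]))
```

View pics/z1.png

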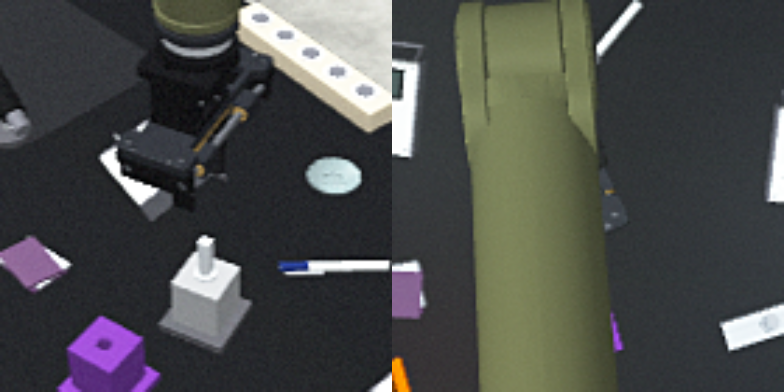

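The gripper is over the stand with the handle free below it at side (313,190). The top view is blocked by the arm. I'll correct the sideways offset and come down partway.

carry_out --targets '[[[-1,0,-7.7],[0,0.6,0]],[[0,15,0],[0,0,0]],[[0,15,0],[0,0,0]],[[0,15,0],[0,0,0]],[[0,0,0],[0,0,0]],[[0,0,0],[0,0,0]]]'

```text
time_s: 4.0
tool_pos: [0.5057, 0.0251, 0.1547]
tool_rot: [-90.0, -0.0, 23.8]
force: [0.4, 0.6, -0.2]
grip_width: 0.0522
```

```bash
python3 - <<'E'
from h import *
info(); togo([.5053,.0259,.085],Ro.from_euler("xyz",[-90,0,23.8],degrees=True).as_matrix())
for n in("side",): cv2.imwrite(f"pics/{n}2.png",env.read_camera(n)[:,:,::-1])
S=cv2.imread("pics/side2.png")
cv2.imwrite("pics/z2.png",cv2.resize(S[130:230,260:370],None,fx=6,fy=6))
E
```

```text
t 4.0 pos [0.5057 0.0251 0.1547] rot [-90.0038  -0.0049  23.8084] F [ 0.4147  0.6181 -0.1881] Tq [-0.1178  0.0205 -0.0074] w 0.05218338201626029 q [-44.9394   3.3726  40.756  109.6171  -2.3747  67.8382  20.4719]
shift mm [-0.0989 69.7034  0.8933] ('turn', array([0.0038, 0.0084, 0.0049]))
```

View pics/z2.png

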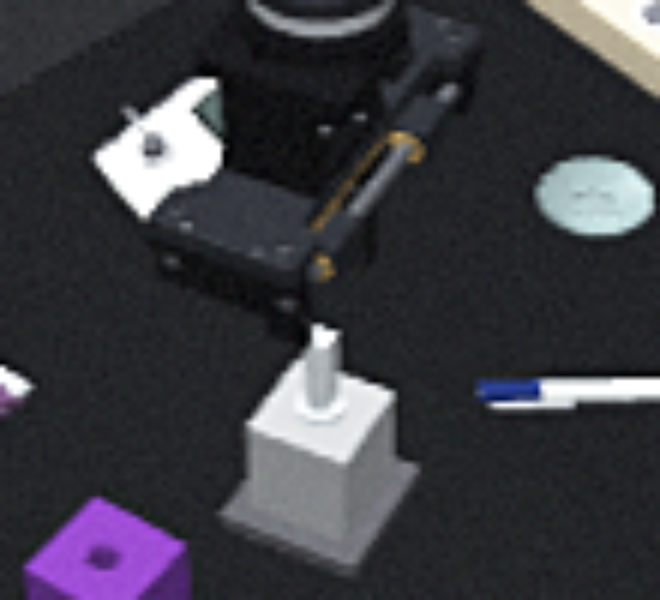

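carry_out --targets '[[[0,15,0.9],[0,0,0]],[[0,15,0],[0,0,0]],[[0,15,0],[0,0,0]],[[0,15,0],[0,0,0]],[[0,9.5,0],[0,0,0]],[[0,0,0],[0,0,0]],[[0,0,0],[0,0,0]]]'

```text
time_s: 4.75
tool_pos: [0.5059, 0.026, 0.0856]
tool_rot: [-90.0, -0.1, 23.8]
force: [-0.1, 0.2, 0.2]
grip_width: 0.0523
```

```bash
python3 - <<'E'
from h import *
info(); togo([.5053,.0259,.085],Ro.from_euler("xyz",[-90,0,23.8],degrees=True).as_matrix())
for n in("side",): cv2.imwrite(f"pics/{n}3.png",env.read_camera(n)[:,:,::-1])
S=cv2.imread("pics/side3.png")
cv2.imwrite("pics/z3.png",cv2.resize(S[150:230,270:360],None,fx=7,fy=7))
E
```

```text
t 4.75 pos [0.5059 0.026  0.0856] rot [-90.0114  -0.0554  23.8075] F [-0.0746  0.2364  0.16  ] Tq [-0.0176 -0.0047  0.0392] w 0.052306444987933104 q [-43.6071   8.6771  40.6992 113.8445  -6.5553  59.6635  23.89  ]
shift mm [-0.5836  0.572   0.1615] ('turn', array([0.0114, 0.0075, 0.0554]))
```

View pics/z3.png

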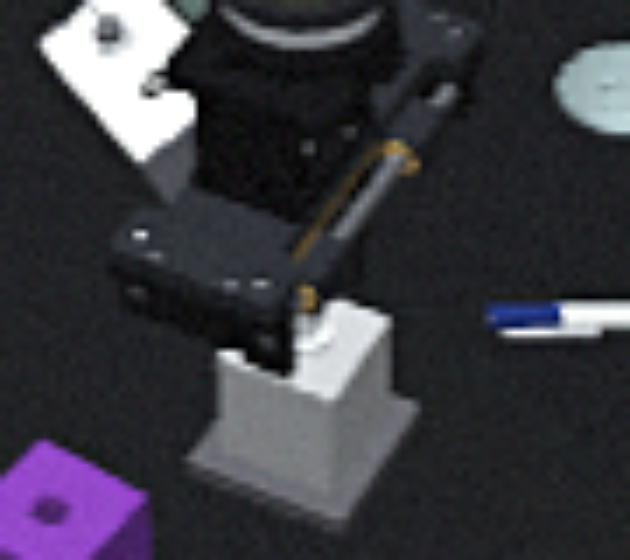

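The fingers straddle the handle, so I'll close.

carry_out --targets '[[[0,0,0],[0,0,0]],[[0,0,0],[0,0,0]],[[0,0,0],[0,0,0]],[[0,0,0],[0,0,0]],[[0,0,0],[0,0,0]],[[0,0,0],[0,0,0]],[[0,0,0],[0,0,0]],[[0,0,0],[0,0,0]]]' --jaw 0 --squeeze 40

```text
time_s: 5.6
tool_pos: [0.5054, 0.026, 0.0849]
tool_rot: [-90.0, -0.0, 23.8]
force: [0.1, -0.6, -1.2]
grip_width: 0.0126
```

```bash
python3 - <<'E'
from h import *
info()
for n in("side",): cv2.imwrite(f"pics/{n}4.png",env.read_camera(n)[:,:,::-1])
S=cv2.imread("pics/side4.png")
cv2.imwrite("pics/z4.png",cv2.resize(S[150:230,270:360],None,fx=7,fy=7))
E
```

```text
t 5.6 pos [0.5054 0.026  0.0849] rot [-89.999   -0.0092  23.8081] F [ 0.0593 -0.5903 -1.1804] Tq [-0.016  -0.0364  0.036 ] w 0.01256920123483795 q [-43.6071   8.7072  40.6985 113.9071  -6.5749  59.6268  23.9059]
```

View pics/z4.png

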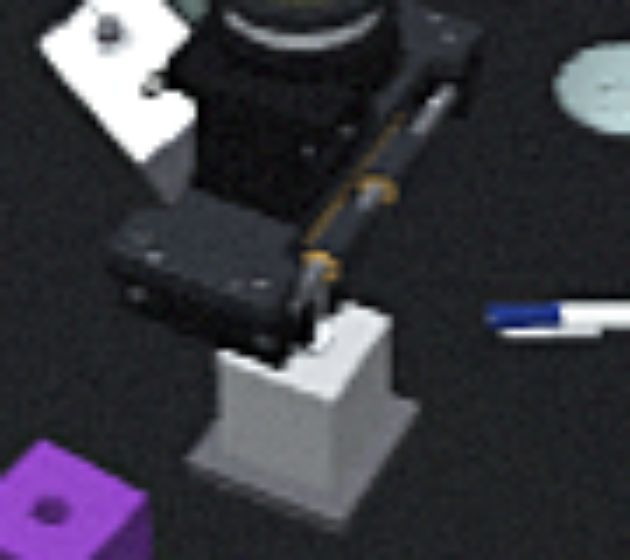

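Gripped: width 12.6 mm matches the flats, and the grasp puts the tip 69 mm beyond the TCP. Lifting.

carry_out --targets '[[[0,-5,0],[0,0,0]],[[0,-10,0],[0,0,0]],[[0,-15,0],[0,0,0]],[[0,-15,0],[0,0,0]],[[0,-15,0],[0,0,0]],[[0,-15,0],[0,0,0]],[[0,-15,0],[0,0,0]],[[0,-10,0],[0,0,0]],[[0,0,0],[0,0,0]],[[0,0,0],[0,0,0]]]'

```text
time_s: 6.65
tool_pos: [0.5052, 0.0259, 0.1848]
tool_rot: [-90.0, -0.0, 23.8]
force: [-0.0, -0.4, -1.0]
grip_width: 0.0127
```

```bash
cat > v5.py <<'E'
from ov import *
import sys
from h import info,pose
k=sys.argv[1]; o=info(); p,R=pose(o)
# stylus model in tool frame: axis -> -y ; local coords (tool x, tool z, tool -y)
def styl(dx=0,dz=0,p=p,R=R,ys=.0109):
    M=np.c_[R[:,0],R[:,2],-R[:,1]]; org=p+R@np.array([dx,ys,dz]); return np.c_[M,org]
def segs(T):
    s=bar(T,.013,.005,.053,(0,0,255))+circ(T,.012,0,(255,0,0))+circ(T,.012,.005,(255,0,0))+circ(T,.0025,-.058,(0,255,0))+circ(T,.004,-.034,(0,255,255))
    return s+[(T@np.array([0,0,-.058,1]),T@np.array([0,0,0,1]),(0,255,0))]
if __name__=="__main__":
    cv2.imwrite(f"pics/side{k}.png",env.read_camera("side")[:,:,::-1])
    T=styl(); tip=T@np.array([0,0,-.058,1]); uv=proj("side",tip)[0]; print("tip",tip,uv)
    u0,v0=int(uv[0]-35),int(uv[1]-45)
    cv2.imwrite(f"pics/z{k}.png",np.hstack([draw(f"pics/side{k}.png","side",u0,v0,55,75,7,[]),draw(f"pics/side{k}.png","side",u0,v0,55,75,7,segs(T))])); print(u0,v0)
E
python3 v5.py 5 | tail -3
```

```text
t 6.65 pos [0.5052 0.0259 0.1848] rot [-89.9878  -0.008   23.8094] F [-0.0085 -0.4348 -1.0277] Tq [-0.1164  0.0739 -0.0034] w 0.012705084471553668 q [-45.5825   1.4794  40.6609 107.5016  -1.032   71.3753  19.2079]
tip [0.5052 0.026  0.1159] [313.5059 188.5403]
278 143
```

View pics/z5.png

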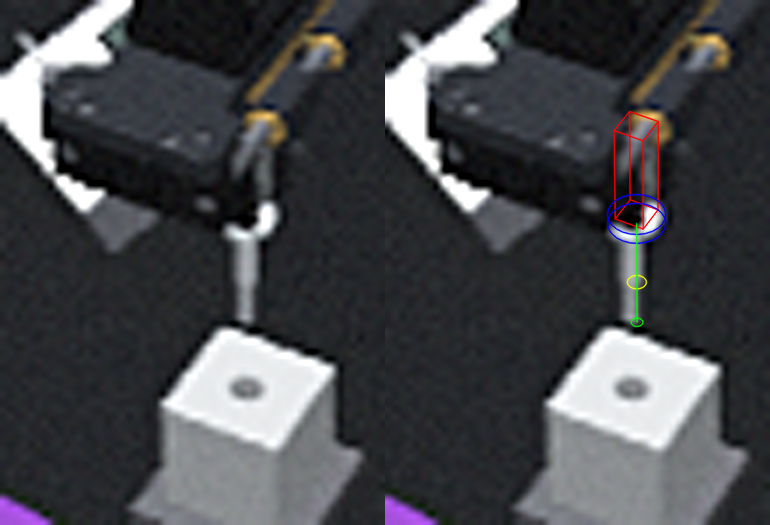

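The tip shows at side (313.0,188.5), against a modelled (313.5–313.9,188.5). The real stylus sits about 0.7 px left of the model, the same offset the stand and box show, so it's a camera bias and the grasp is centred. I'll refit the well with that bias fixed.

```bash
cat > f3.py <<'E'
from f2 import *
print('----')
for ub in(-.5,-.8):
  for W in(.1,1,30):
    def r4(p):
        B=box2(p)
        return np.r_[(proj("side",B)+[ub,0]-np.array(bs+[ws])).ravel(),(proj("top",B)+p[4:6]-np.array(bt+[wt])).ravel(),p[4:6]*W]
    r=least_squares(r4,[.59,.24,-.1,-.02,0,0]); print(ub,W,r.x,r.cost,"well",box2(r.x)[4])
    def r5(p):
        A,B=stand(p)
        return np.r_[(proj("side",A)+[ub,0]-np.array(ss)).ravel(),(proj("top",A)+p[3:5]-np.array(st)).ravel(),(proj("side",B[[1,2,3]])+[ub,0]-np.array(sb)).ravel(),(proj("top",B)+p[3:5]-np.array(tb)).ravel(),p[3:5]*W]
    r=least_squares(r5,[.5,.02,.4,0,0]); print("   stand",r.x,r.cost)
# well alone at z=.045 from each camera
print(onz("side",ws-[-.7,0],.045),onz("side",ws,.045),onz("top",wt,.045))
E
python3 f3.py | sed '1,/----/d'
```

```text
-0.5 0.1 [ 0.5922  0.2452 -0.1062 -0.0205  0.6461 -0.3102] 2.1889954207124895 well [0.5713 0.2293 0.045 ]
   stand [0.5066 0.0271 0.4173 0.8227 0.337 ] 1.5207989475140131
-0.5 1 [ 0.5922  0.2447 -0.1062 -0.0206  0.4021 -0.2401] 2.3544496708892506 well [0.5713 0.2288 0.045 ]
   stand [0.5064 0.0266 0.4172 0.6005 0.2292] 1.803566495058037
-0.5 30 [ 0.5926  0.2439 -0.1061 -0.0208  0.0012 -0.001 ] 2.679744874227638 well [0.5716 0.2281 0.045 ]
   stand [0.5059 0.0254 0.4169 0.0025 0.0007] 2.545630705391557
-0.8 0.1 [ 0.593   0.2446 -0.1063 -0.0205  0.4196 -0.0503] 2.187746634401821 well [0.5722 0.2287 0.045 ]
   stand [0.5074 0.0265 0.4172 0.6246 0.5728] 1.5109374952149017
-0.8 1 [ 0.5929  0.2442 -0.1062 -0.0206  0.2518 -0.0585] 2.241503892369719 well [0.572  0.2283 0.045 ]
   stand [0.507  0.0261 0.4173 0.4457 0.4147] 1.7663077757973171
-0.8 30 [ 0.593   0.2437 -0.1062 -0.0207  0.0007 -0.0003] 2.3317170720783205 well [0.572  0.2278 0.045 ]
   stand [0.5062 0.0252 0.4177 0.0017 0.0017] 2.4161400817326575
[0.5726 0.2305 0.045 ] [0.5707 0.232  0.045 ] [0.5723 0.2274 0.045 ]
```

```bash
cat > tgt.py <<'E'
from h import *
W=np.array([.5717,.2285,.045]); YAW=-6.1
a=np.radians(22); d=Ro.from_euler("z",YAW,degrees=True).apply([np.sin(a),0,-np.cos(a)])
L=.0689
def Rt():
    # minimal turn from psi=23.8 down pose
    R0=Ro.from_euler("xyz",[-90,0,23.8],degrees=True).as_matrix()
    ax=np.cross(R0[:,1],d); ax/=np.linalg.norm(ax)
    return Ro.from_rotvec(ax*a).as_matrix()@R0
def tcp(h): return W-d*(h+L)
E
python3 - <<'E'
from tgt import *
print(d,Rt(),tcp(.045),tcp(.03))
p=tcp(.045); togo([p[0],p[1],.185],Rt()); 
p0,R0=pose(); print("after turn, shift to h=.045:", Rt().T@(p-np.array([p[0],p[1],.185]))*1000)
E
```

```text
[ 0.3725 -0.0398 -0.9272] [[ 0.8522  0.3725 -0.3675]
 [ 0.4103 -0.0398  0.9111]
 [ 0.3247 -0.9272 -0.1867]] [0.5293 0.233  0.1506] [0.5349 0.2324 0.1367]
shift mm [105.8912  -0.6896 179.6672] ('turn', array([-10.9826,   0.0084, -19.1148]))
after turn, shift to h=.045: [-11.1692  31.8893   6.4226]
```

carry_out --targets '[[[13.2,0,22.5],[0,0,0]],[[13.2,0,22.5],[0,0,0]],[[13.2,0,22.5],[0,0,0]],[[13.2,0,22.5],[0,0,0]],[[13.2,0,22.5],[0,0,0]],[[13.2,0,22.5],[0,0,0]],[[13.2,0,22.5],[0,0,0]],[[13.2,0,22.2],[0,0,0]],[[0,0,0],[-3.66,0,-6.37]],[[0,0,0],[-3.66,0,-6.37]],[[0,0,0],[-3.66,0,-6.37]],[[0,0,0],[0,0,0]]]'

```text
time_s: 7.9
tool_pos: [0.5239, 0.2333, 0.1807]
tool_rot: [-101.4, -18.6, 26.1]
force: [-0.9, 0.1, -0.6]
grip_width: 0.013
```

```bash
python3 - <<'E'
from tgt import *
info(); togo(tcp(.03),Rt())
E
```

```text
t 7.9 pos [0.5239 0.2333 0.1807] rot [-101.447   -18.6031   26.0881] F [-0.8754  0.0692 -0.5714] Tq [0.0292 0.6085 0.0009] w 0.012995403796924695 q [-65.283   -3.2323  28.7322 114.9605  20.2431  53.242  -22.2746]
shift mm [-5.0685 44.9506  3.4168] ('turn', array([-0.0629,  0.4228, -0.2687]))
```

carry_out --targets '[[[-5,0,3.4],[0,0.4,-0.3]],[[0,15,0],[0,0,0]],[[0,15,0],[0,0,0]],[[0,15,0],[0,0,0]],[[0,0,0],[0,0,0]],[[0,0,0],[0,0,0]]]'

```text
time_s: 8.5
tool_pos: [0.5421, 0.2317, 0.1415]
tool_rot: [-101.3, -19.3, 25.2]
force: [0.8, 0.3, -0.0]
grip_width: 0.0132
```

```bash
sed -i 's/^from h import info,pose/from h import info,pose\nfrom tgt import W,d,tcp,Rt,togo/' v5.py; python3 v5.py 6 | tail -3; python3 - <<'E'
from tgt import *
togo(tcp(.03),Rt())
E
```

```text
t 8.5 pos [0.5421 0.2317 0.1415] rot [-101.3052  -19.3423   25.2282] F [ 0.8075  0.3259 -0.0134] Tq [ 0.0044  0.5193 -0.0599] w 0.013187632327647776 q [-64.2254   1.0635  30.1248 116.3166  18.7796  46.9298 -21.8716]
tip [0.5681 0.229  0.0777] [291.0699 154.9371]
256 109
shift mm [-7.7067  2.0928  3.814 ] ('turn', array([ 0.0368, -0.4947,  0.3589]))
```

View pics/z6.png

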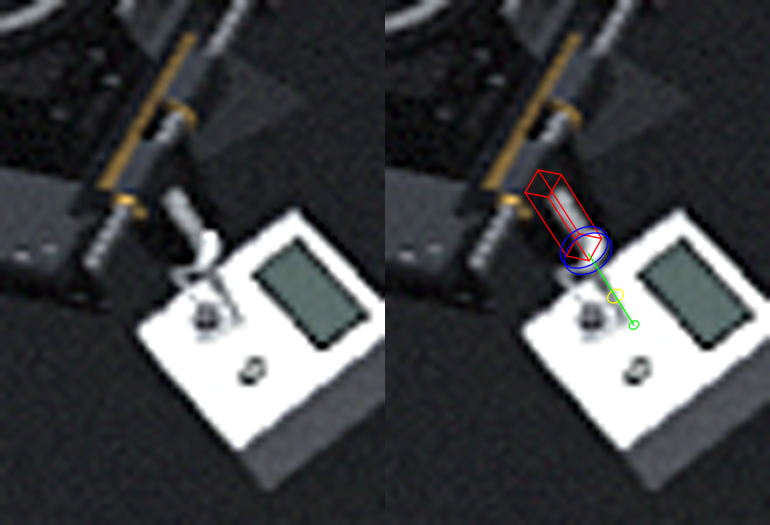

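carry_out --targets '[[[-4,1,2],[0,-0.5,0.4]],[[-3.7,1,1.8],[0,0,0]],[[0,0,0],[0,0,0]],[[0,0,0],[0,0,0]],[[0,0,0],[0,0,0]]]'

```text
time_s: 9.05
tool_pos: [0.5337, 0.2327, 0.1362]
tool_rot: [-101.4, -18.9, 25.8]
force: [0.5, -0.1, -0.1]
grip_width: 0.0124
```

```bash
cat >> v5.py <<'E'
    print("well px",proj("side",W)+[-.7,0]); togo(tcp(.03),Rt())
    hs=((W-p)@d-.0689)*1000; print("tip height over panel mm",hs)
E
python3 v5.py 7 | tail -6
```

```text
t 9.05 pos [0.5337 0.2327 0.1362] rot [-101.4105  -18.9009   25.8098] F [ 0.4848 -0.0565 -0.0881] Tq [-0.0817  0.5119 -0.0297] w 0.012365326544910585 q [-64.5757   0.7397  29.7969 117.1649  19.1097  46.8838 -22.1852]
tip [0.5594 0.23   0.0723] [288.8843 157.049 ]
253 112
well px [[291.7177 161.8297]]
shift mm [ 1.049  -0.1429 -0.7258] ('turn', array([-0.0044,  0.0977, -0.0371]))
tip height over panel mm 29.93540503966888
```

View pics/z7.png

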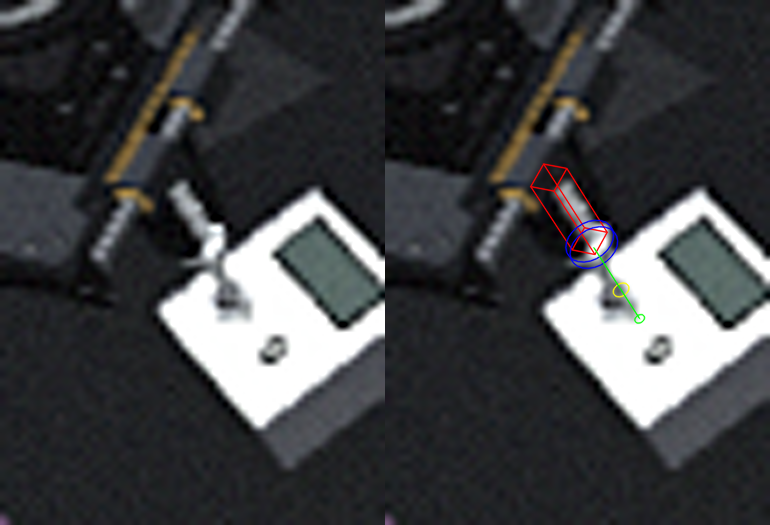

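Tip is about 30 mm above the panel, pointed at the well ring, which is at crop (272,350), or side (291.5,161.6). Approaching to about 7 mm.

carry_out --targets '[[[1,6,-0.7],[0,0,0]],[[0,6,0],[0,0,0]],[[0,6,0],[0,0,0]],[[0,5,0],[0,0,0]],[[0,0,0],[0,0,0]],[[0,0,0],[0,0,0]],[[0,0,0],[0,0,0]]]'

```text
time_s: 9.8
tool_pos: [0.5434, 0.2315, 0.1152]
tool_rot: [-101.4, -18.9, 25.8]
force: [0.1, -0.9, -1.2]
grip_width: 0.013
```

```bash
sed -i 's/int(uv\[0\]-35),int(uv\[1\]-45)/int(uv[0]-22),int(uv[1]-22)/; s/55,75,7/36,40,11/g' v5.py
python3 v5.py 8 | tail -6
```

```text
t 9.8 pos [0.5434 0.2315 0.1152] rot [-101.4267  -18.8864   25.8059] F [ 0.1265 -0.9487 -1.2018] Tq [-0.0641  0.4592 -0.0476] w 0.012988369608953406 q [-63.7879   3.4805  30.438  117.4313  17.6346  43.7922 -20.8522]
tip [0.5691 0.2287 0.0513] [291.6861 160.7414]
269 138
well px [[291.7177 161.8297]]
shift mm [ -0.0638 -23.0916  -0.0627] ('turn', array([-0.0031,  0.1011, -0.0291]))
tip height over panel mm 6.793230712815706
```

View pics/z8.png

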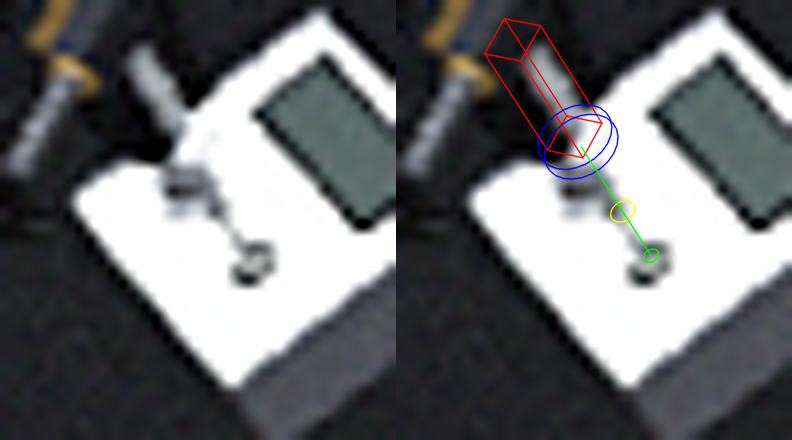

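The stylus axis in the image meets the panel near crop (255,266), against a ring centre of about (254,263). That's within about 1 mm, so I'll enter slowly and watch the force.

carry_out --targets '[[[0,1.5,0],[0,0,0]],[[0,1.5,0],[0,0,0]],[[0,1.5,0],[0,0,0]],[[0,1.5,0],[0,0,0]],[[0,1,0],[0,0,0]],[[0,1,0],[0,0,0]],[[0,0,0],[0,0,0]],[[0,0,0],[0,0,0]]]'

```text
time_s: 10.65
tool_pos: [0.5464, 0.2311, 0.1076]
tool_rot: [-101.4, -18.9, 25.8]
force: [-0.4, 0.6, -0.2]
grip_width: 0.0126
```

```bash
cat > st.py <<'E'
from tgt import *
o=info(); p,R=pose(o); print("h",((W-p)@d-L)*1000,"axial F (resisting)",-o["force"]@d,"toolF",R.T@o["force"]); togo(tcp(0),Rt())
E
python3 st.py
```

```text
t 10.65 pos [0.5464 0.2311 0.1076] rot [-101.4291  -18.876    25.8006] F [-0.4077  0.6331 -0.2296] Tq [0.0075 0.5208 0.0112] w 0.012589228649747014 q [-63.4956   4.4369  30.5884 117.5447  17.1068  42.7182 -20.4208]
h -1.3149407497838606 axial F (resisting) -0.03583611427629402 toolF [-0.1609  0.0358  0.7698]
shift mm [ 0.1935 -1.3151  0.0304] ('turn', array([ 0.0115,  0.1019, -0.0551]))
```

carry_out --targets '[[[0,1,0],[0,0,0]],[[0,1,0],[0,0,0]],[[0,0.5,0],[0,0,0]],[[0,0,0],[0,0,0]],[[0,0,0],[0,0,0]]]'

```text
time_s: 11.15
tool_pos: [0.5473, 0.231, 0.1053]
tool_rot: [-101.4, -18.9, 25.8]
force: [-0.9, 0.1, -0.9]
grip_width: 0.0123
```

```bash
python3 st.py; python3 v5.py 9 >/dev/null
```

```text
t 11.15 pos [0.5473 0.231  0.1053] rot [-101.4274  -18.8757   25.8002] F [-0.8719  0.1005 -0.8804] Tq [0.0271 0.4981 0.0306] w 0.012284032525236318 q [-63.3998   4.7355  30.6273 117.5742  16.936   42.3857 -20.2814]
h -3.809365986806243 axial F (resisting) -0.4875591205601368 toolF [-0.9862  0.4884  0.5782]
shift mm [ 0.1999 -3.8096  0.0226] ('turn', array([ 0.0099,  0.1015, -0.0555]))
```

View pics/z9.png

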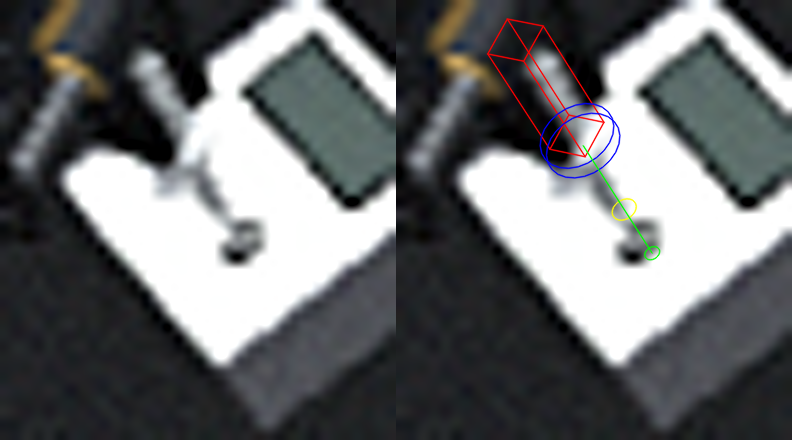

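The tip is inside the ring at h = -3.8 mm with no resistance. Going on in small steps to find the button.

carry_out --targets '[[[0,1,0],[0,0,0]],[[0,1,0],[0,0,0]],[[0,1,0],[0,0,0]],[[0,0,0],[0,0,0]],[[0,0,0],[0,0,0]]]'

```text
time_s: 11.7
tool_pos: [0.5484, 0.2308, 0.1025]
tool_rot: [-101.4, -18.9, 25.8]
force: [-0.5, 0.2, -0.8]
grip_width: 0.0129
```

```bash
python3 st.py
```

```text
t 11.7 pos [0.5484 0.2308 0.1025] rot [-101.4323  -18.8699   25.7994] F [-0.5237  0.1539 -0.848 ] Tq [ 0.0009  0.5131 -0.0453] w 0.012873084205261235 q [-63.2812   5.1014  30.6706 117.6093  16.7329  41.9878 -20.1158]
h -6.856133307664616 axial F (resisting) -0.5850616967707482 toolF [-0.6571  0.5856  0.4924]
shift mm [ 0.2523 -6.8564  0.0495] ('turn', array([ 0.0151,  0.102 , -0.0613]))
```

carry_out --targets '[[[0,1,0],[0,0,0]],[[0,1,0],[0,0,0]],[[0,0,0],[0,0,0]],[[0,0,0],[0,0,0]]]'

```text
time_s: 12.1
tool_pos: [0.5491, 0.2308, 0.1006]
tool_rot: [-101.4, -18.9, 25.8]
force: [-0.1, 0.7, 0.2]
grip_width: 0.0124
```

```bash
python3 st.py
```

```text
t 12.1 pos [0.5491 0.2308 0.1006] rot [-101.4284  -18.8748   25.8024] F [-0.1102  0.6904  0.2156] Tq [-0.0262  0.5031  0.0894] w 0.01243813179699826 q [-63.2032   5.3412  30.696  117.627   16.591   41.7215 -20.0001]
h -8.81944707074732 axial F (resisting) 0.2684473693392022 toolF [ 0.2602 -0.2688  0.6287]
shift mm [ 0.2033 -8.8197  0.0025] ('turn', array([ 0.0101,  0.1038, -0.056 ]))
```

carry_out --targets '[[[0,1,0],[0,0,0]],[[0,1,0],[0,0,0]],[[0,0,0],[0,0,0]],[[0,0,0],[0,0,0]]]'

```text
time_s: 12.5
tool_pos: [0.55, 0.2308, 0.099]
tool_rot: [-101.4, -18.9, 25.8]
force: [-1.1, -0.3, 2.3]
grip_width: 0.0126
```

```bash
python3 st.py
```

```text
t 12.5 pos [0.55   0.2308 0.099 ] rot [-101.4192  -18.8907   25.7987] F [-1.0573 -0.3067  2.3329] Tq [-0.0807  0.6182 -0.0739] w 0.012648152230719455 q [-63.123    5.5684  30.7184 117.6313  16.4503  41.4694 -19.887 ]
h -10.61964730068838 axial F (resisting) 2.5446118328434966 toolF [-0.2717 -2.5444 -0.3262]
shift mm [  0.0135 -10.6197  -0.0145] ('turn', array([ 0.0021,  0.0972, -0.041 ]))
```

carry_out --targets '[[[0,1,0],[0,0,0]],[[0,0.5,0],[0,0,0]],[[0,0,0],[0,0,0]],[[0,0,0],[0,0,0]]]'

```text
time_s: 12.9
tool_pos: [0.5505, 0.2308, 0.0976]
tool_rot: [-101.4, -18.9, 25.8]
force: [-2.6, 0.2, 4.0]
grip_width: 0.0127
```

```bash
python3 st.py
```

```text
t 12.9 pos [0.5505 0.2308 0.0976] rot [-101.4223  -18.8906   25.8015] F [-2.594   0.2346  3.9812] Tq [-0.1431  0.6836 -0.0987] w 0.012699487072029085 q [-63.0602   5.7555  30.7353 117.6484  16.3464  41.2643 -19.8015]
h -12.17130348415743 axial F (resisting) 4.666839724451893 toolF [-0.824  -4.6663  0.4246]
shift mm [  0.0328 -12.1713  -0.0112] ('turn', array([ 0.0044,  0.0998, -0.0406]))
```

Touched at h ≈ -10 mm, and the force is rising along the spring's slope. About 2 mm of travel is left, so I'll take small steps.

carry_out --targets '[[[0,0.6,0],[0,0,0]],[[0,0.6,0],[0,0,0]],[[0,0,0],[0,0,0]],[[0,0,0],[0,0,0]]]'

```text
time_s: 13.3
tool_pos: [0.551, 0.2307, 0.0965]
tool_rot: [-101.4, -18.9, 25.8]
force: [-3.5, -0.2, 5.3]
grip_width: 0.0127
```

```bash
python3 st.py
```

```text
t 13.3 pos [0.551  0.2307 0.0965] rot [-101.4206  -18.8911   25.8018] F [-3.4725 -0.2191  5.3173] Tq [-0.1877  0.6758 -0.0489] w 0.01273150589686812 q [-63.0093   5.9026  30.747  117.6574  16.258   41.106  -19.73  ]
h -13.367039728944693 axial F (resisting) 6.214808036183568 toolF [-1.3265 -6.2139  0.0855]
shift mm [  0.0198 -13.3671  -0.0267] ('turn', array([ 0.0026,  0.1   , -0.0401]))
```

carry_out --targets '[[[0,0.3,0],[0,0,0]],[[0,0,0],[0,0,0]],[[0,0,0],[0,0,0]]]'

```text
time_s: 13.6
tool_pos: [0.5511, 0.2308, 0.0963]
tool_rot: [-101.4, -18.9, 25.8]
force: [-4.0, -0.8, 5.9]
grip_width: 0.0128
```

```bash
python3 st.py
```

```text
t 13.6 pos [0.5511 0.2308 0.0963] rot [-101.4186  -18.8899   25.8043] F [-4.042  -0.7927  5.9464] Tq [-0.3034  0.7795 -0.1024] w 0.012753820313320292 q [-63.0008   5.9311  30.7472 117.6517  16.2361  41.0833 -19.7118]
h -13.550989314404994 axial F (resisting) 6.98740740524772 toolF [-1.8443 -6.9861 -0.344 ]
shift mm [ -0.0266 -13.551   -0.0707] ('turn', array([-0.0002,  0.1026, -0.0407]))
```

carry_out --targets '[[[0,0.3,0],[0,0,0]],[[0,0,0],[0,0,0]],[[0,0,0],[0,0,0]]]'

```text
time_s: 13.9
tool_pos: [0.5511, 0.2308, 0.0962]
tool_rot: [-101.4, -18.9, 25.8]
force: [-4.1, -0.9, 8.3]
grip_width: 0.0125
```

```bash
python3 st.py
```

```text
t 13.9 pos [0.5511 0.2308 0.0962] rot [-101.4146  -18.8843   25.8001] F [-4.1367 -0.8682  8.3301] Tq [-0.3708  0.9226 -0.1301] w 0.012537237989928004 q [-62.9894   5.9518  30.746  117.6433  16.2138  41.0749 -19.694 ]
h -13.669602458412998 axial F (resisting) 9.229831984020748 toolF [-1.1853 -9.2289 -0.824 ]
shift mm [ -0.056  -13.6696  -0.0732] ('turn', array([-0.0028,  0.0997, -0.0471]))
```

On the stop: 9.2 N with only 0.1 mm of motion for 0.3 mm commanded. Holding for over 2 s.

carry_out --targets '[[[0,0.1,0],[0,0,0]],[[0,0,0],[0,0,0]],[[0,0,0],[0,0,0]],[[0,0,0],[0,0,0]],[[0,0,0],[0,0,0]],[[0,0,0],[0,0,0]],[[0,0,0],[0,0,0]],[[0,0,0],[0,0,0]],[[0,0,0],[0,0,0]],[[0,0,0],[0,0,0]],[[0,0,0],[0,0,0]],[[0,0,0],[0,0,0]]]'

```text
time_s: 15.1
tool_pos: [0.5512, 0.2308, 0.0962]
tool_rot: [-101.4, -18.9, 25.8]
force: [-4.6, -1.2, 9.3]
grip_width: 0.013
```

carry_out --targets '[[[0,0,0],[0,0,0]],[[0,0,0],[0,0,0]],[[0,0,0],[0,0,0]],[[0,0,0],[0,0,0]],[[0,0,0],[0,0,0]],[[0,0,0],[0,0,0]],[[0,0,0],[0,0,0]],[[0,0,0],[0,0,0]],[[0,0,0],[0,0,0]],[[0,0,0],[0,0,0]]]'

```text
time_s: 16.1
tool_pos: [0.5512, 0.2308, 0.0962]
tool_rot: [-101.4, -18.9, 25.8]
force: [-4.7, -0.9, 8.4]
grip_width: 0.0127
```

```bash
python3 st.py
```

```text
t 16.1 pos [0.5512 0.2308 0.0962] rot [-101.4106  -18.8879   25.7983] F [-4.7492 -0.8745  8.3794] Tq [-0.3767  0.9364 -0.1768] w 0.012725369348440641 q [-62.9872   5.9546  30.7464 117.6403  16.2072  41.0703 -19.6895]
h -13.67705095090746 axial F (resisting) 9.503386225001435 toolF [-1.6931 -9.5022 -0.6125]
shift mm [ -0.0991 -13.677   -0.0831] ('turn', array([-0.0063,  0.0974, -0.0438]))
```

The button was held in for about 2.2 s at 9.5 N. Withdrawing straight out along the tool axis.

carry_out --targets '[[[0,-2,0],[0,0,0]],[[0,-3,0],[0,0,0]],[[0,-4,0],[0,0,0]],[[0,-5,0],[0,0,0]],[[0,-6,0],[0,0,0]],[[0,-10,0],[0,0,0]],[[0,-15,0],[0,0,0]],[[0,-15,0],[0,0,0]],[[0,-15,0],[0,0,0]],[[0,-15,0],[0,0,0]],[[0,0,0],[0,0,0]],[[0,0,0],[0,0,0]]]'

```text
time_s: 17.3
tool_pos: [0.5177, 0.2344, 0.1794]
tool_rot: [-101.4, -18.9, 25.8]
force: [0.2, -0.1, -1.2]
grip_width: 0.0126
```

```bash
python3 v5.py 10 | tail -7; python3 - <<'E'
from tgt import *
togo([.5054,.026,.186],Ro.from_euler("xyz",[-90,0,23.8],degrees=True).as_matrix())
R=Ro.from_euler("xyz",[-90,0,23.8],degrees=True).as_matrix(); p,_=pose(); print(R.T@(np.array([.5054,.026,.186])-p)*1000)
E
```

```text
stand 30 [ 0.5053  0.0259  0.4156 -0.0032 -0.0033  0.0038 -0.0009] 23.812364267328235 3.511029270097633
t 17.3 pos [0.5177 0.2344 0.1794] rot [-101.3871  -18.919    25.799 ] F [ 0.2012 -0.0868 -1.1796] Tq [-0.0396  0.5031  0.0101] w 0.012636637789324487 q [-65.8265  -4.0091  28.4445 115.8255  21.1112  53.159  -23.8684]
tip [0.5433 0.2316 0.1155] [284.0113 148.7883]
262 126
well px [[291.7177 161.8297]]
shift mm [ 0.5999 45.5135  0.0788] ('turn', array([ 0.0076,  0.0991, -0.0827]))
tip height over panel mm 76.08421008141568
shift mm [ -93.5799   -2.794  -186.2311] ('turn', array([10.9903,  0.0887, 18.9798]))
[ -94.9747   -7.261  -185.4025]
```

View pics/z10.png

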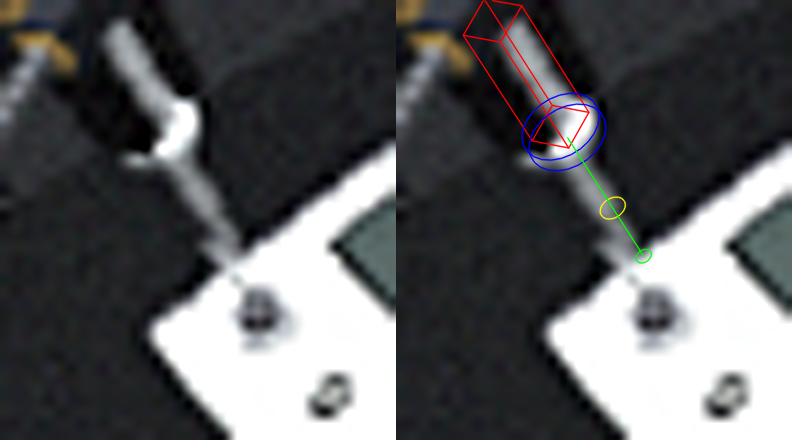

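carry_out --targets '[[[0,0,0],[3.66,0,6.33]],[[0,0,0],[3.66,0,6.33]],[[0,0,0],[3.66,0,6.33]],[[-11.9,-0.9,-23.2],[0,0,0]],[[-11.9,-0.9,-23.2],[0,0,0]],[[-11.9,-0.9,-23.2],[0,0,0]],[[-11.9,-0.9,-23.2],[0,0,0]],[[-11.9,-0.9,-23.2],[0,0,0]],[[-11.9,-0.9,-23.2],[0,0,0]],[[-11.9,-0.9,-23.2],[0,0,0]],[[-11.7,-0.9,-23],[0,0,0]]]'

```text
time_s: 18.45
tool_pos: [0.5049, 0.0241, 0.1856]
tool_rot: [-90.1, 0.0, 23.8]
force: [0.8, 1.0, -1.0]
grip_width: 0.0126
```

carry_out --targets '[[[0,0,0],[0,0,0]],[[0,0,0],[0,0,0]],[[0,0,0],[0,0,0]]]'

```text
time_s: 18.75
tool_pos: [0.5055, 0.027, 0.186]
tool_rot: [-90.0, 0.0, 24.0]
force: [0.2, -0.5, -1.2]
grip_width: 0.0128
```

```bash
python3 - <<'E'
from tgt import *
info(); togo([.5054,.026,.175],Ro.from_euler("xyz",[-90,0,23.8],degrees=True).as_matrix())
E
```

```text
t 18.75 pos [0.5055 0.027  0.186 ] rot [-90.0124   0.0077  23.9573] F [ 0.2105 -0.5487 -1.2253] Tq [-0.0869  0.0291  0.0027] w 0.01278703607535269 q [-49.4849   1.4463  44.5373 107.4565  -1.0545  71.5186  19.3349]
shift mm [-0.5091 10.9717 -0.883 ] ('turn', array([ 0.0124,  0.1573, -0.0077]))
```

carry_out --targets '[[[-0.3,0,-0.9],[0,0.15,0]],[[0,10,0],[0,0,0]],[[0,13,0],[0,0,0]],[[0,10,0],[0,0,0]],[[0,0,0],[0,0,0]],[[0,0,0],[0,0,0]],[[0,0,0],[0,0,0]]]'

```text
time_s: 19.45
tool_pos: [0.5063, 0.0252, 0.1536]
tool_rot: [-90.0, -0.0, 23.7]
force: [0.9, -0.2, -0.5]
grip_width: 0.0127
```

```bash
python3 v5.py 11 | sed -n '/^t /,$p' | head -3
```

```text
t 19.45 pos [0.5063 0.0252 0.1536] rot [-90.0417  -0.0333  23.7367] F [ 0.8559 -0.1753 -0.4704] Tq [-0.0511  0.0731  0.007 ] w 0.012694305705620652 q [-48.8852   3.603   44.9505 109.7493  -2.7208  67.6763  20.7775]
tip [0.5064 0.0252 0.0847] [313.984  195.7015]
291 173
```

View pics/z11.png

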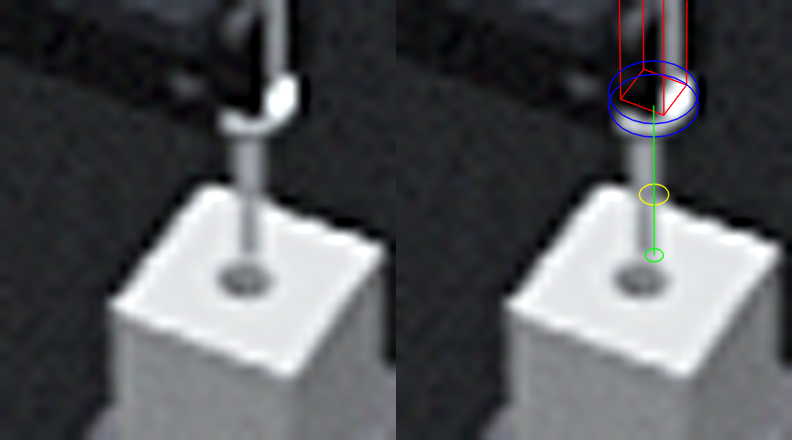

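The tip at crop (247,255) lines up with the bore at crop (244,282), about 0.6 mm off. Lowering into the bore.

carry_out --targets '[[[-0.5,8,0.3],[0,0,0]],[[0,8,0],[0,0,0]],[[0,8,0],[0,0,0]],[[0,0,0],[0,0,0]],[[0,0,0],[0,0,0]]]'

```text
time_s: 20.0
tool_pos: [0.5052, 0.0252, 0.129]
tool_rot: [-90.0, 0.0, 23.7]
force: [0.7, -0.2, 0.6]
grip_width: 0.0128
```

carry_out --targets '[[[0,8,0],[0,0,0]],[[0,8,0],[0,0,0]],[[0,8,0],[0,0,0]],[[0,8,0],[0,0,0]],[[0,6,0],[0,0,0]],[[0,0,0],[0,0,0]],[[0,0,0],[0,0,0]]]'

```text
time_s: 20.7
tool_pos: [0.5054, 0.0252, 0.0913]
tool_rot: [-90.0, 0.0, 23.7]
force: [0.2, 0.5, -0.4]
grip_width: 0.013
```

```bash
python3 v5.py 12 | sed -n '/^t /,$p' | head -3; python3 - <<'E'
from tgt import *
togo([.5056,.0258,.085],Ro.from_euler("xyz",[-90,0,23.8],degrees=True).as_matrix())
E
```

```text
t 20.7 pos [0.5054 0.0252 0.0913] rot [-90.0391   0.0098  23.7352] F [ 0.2045  0.5242 -0.3699] Tq [-0.0836  0.0323 -0.0248] w 0.012983876792031748 q [-47.414    8.5663  44.8645 113.6575  -6.8933  60.4223  24.2789]
tip [0.5055 0.0252 0.0224] [313.8065 209.4516]
291 187
shift mm [0.1567 6.5561 0.5386] ('turn', array([ 0.0389, -0.0651,  0.0237]))
```

View pics/z12.png

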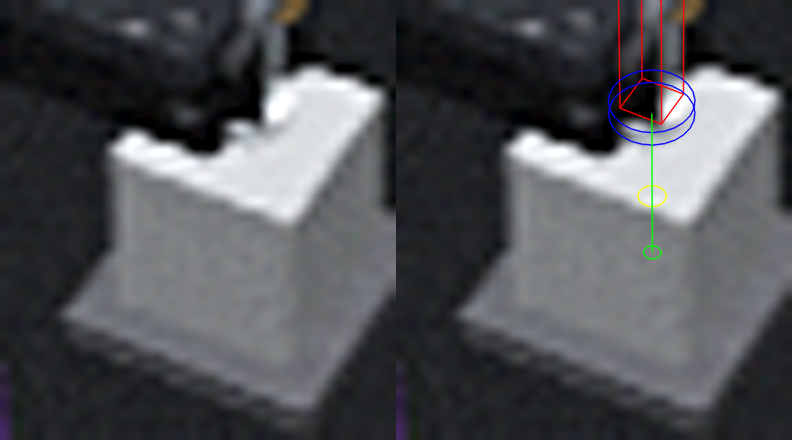

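carry_out --targets '[[[0.2,2,0.5],[0,0,0]],[[0,2,0],[0,0,0]],[[0,1.5,0],[0,0,0]],[[0,0.5,0],[0,0,0]],[[0,0,0],[0,0,0]],[[0,0,0],[0,0,0]]]'

```text
time_s: 21.35
tool_pos: [0.5055, 0.0258, 0.0854]
tool_rot: [-90.0, -0.0, 23.7]
force: [-0.2, -0.7, -0.2]
grip_width: 0.0127
```

```bash
python3 - <<'E'
from tgt import *
info()
E
```

```text
t 21.35 pos [0.5055 0.0258 0.0854] rot [-90.032   -0.0109  23.74  ] F [-0.2209 -0.6962 -0.1794] Tq [-0.056   0.0479 -0.0473] w 0.012737346228009058 q [-47.2621   9.0945  44.7673 113.9751  -7.3753  59.727   24.6137]
```

carry_out --targets '[[[0,0.4,0],[0,0,0]],[[0,0,0],[0,0,0]]]'

```text
time_s: 21.55
tool_pos: [0.5055, 0.0258, 0.085]
tool_rot: [-90.0, -0.0, 23.7]
force: [-0.2, 0.1, -0.2]
grip_width: 0.0127
```

carry_out --targets '[[[0,0,0],[0,0,0]],[[0,0,0],[0,0,0]],[[0,0,0],[0,0,0]],[[0,0,0],[0,0,0]],[[0,0,0],[0,0,0]],[[0,0,0],[0,0,0]]]' --jaw 0.6

```text
time_s: 22.15
tool_pos: [0.5055, 0.0258, 0.085]
tool_rot: [-90.0, -0.0, 23.7]
force: [0.7, -0.2, 0.0]
grip_width: 0.0492
```

```bash
python3 v5.py 13 | sed -n '/^t /,$p' | head -3
```

```text
t 22.15 pos [0.5055 0.0258 0.085 ] rot [-90.0306  -0.0102  23.739 ] F [ 0.6597 -0.2301  0.0461] Tq [-0.1266  0.0617 -0.011 ] w 0.049186188198638424 q [-47.2465   9.1302  44.7622 113.999   -7.4083  59.6801  24.6426]
tip [0.5055 0.0258 0.0161] [313.6982 210.6498]
291 188
```

View pics/z13.png

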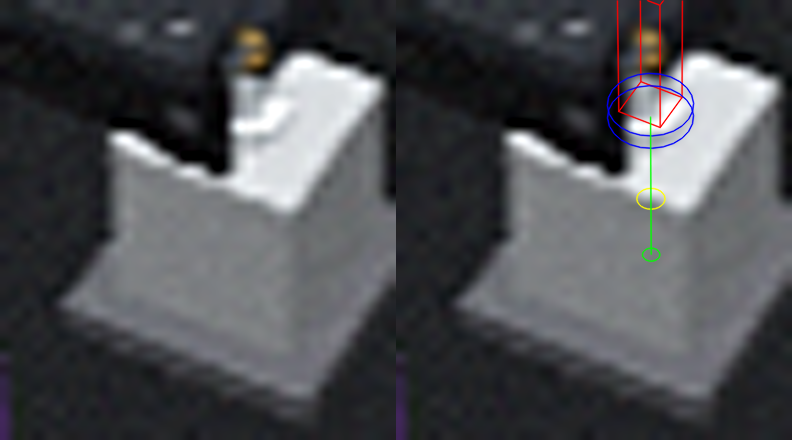

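Released, with the collar on the stand top. Backing straight up, clear of the handle.

carry_out --targets '[[[0,-5,0],[0,0,0]],[[0,-10,0],[0,0,0]],[[0,-15,0],[0,0,0]],[[0,-20,0],[0,0,0]],[[0,-20,0],[0,0,0]],[[0,-20,0],[0,0,0]],[[0,-20,0],[0,0,0]],[[0,-20,0],[0,0,0]],[[0,0,0],[0,0,0]],[[0,0,0],[0,0,0]],[[0,0,0],[0,0,0]]]'

```text
time_s: 23.3
tool_pos: [0.5048, 0.0258, 0.2143]
tool_rot: [-90.0, 0.1, 23.7]
force: [0.3, 0.2, -0.3]
grip_width: 0.0523
```

```bash
python3 - <<'E' | sed '1,/----/d'
from ov import *
print('----'); info()
cv2.imwrite("pics/side14.png",env.read_camera("side")[:,:,::-1])
T=TT(.5058,.0258,.074,np.radians(23.8)); seg=bar(T,.013,.005,.053,(0,0,255))+circ(T,.012,0,(255,0,0))
cv2.imwrite("pics/z14.png",np.hstack([draw("pics/side0.png","side",290,175,45,55,8,seg),draw("pics/side14.png","side",290,175,45,55,8,seg)]))
D=cv2.absdiff(cv2.imread("pics/side0.png"),cv2.imread("pics/side14.png")).max(2); print((D[182:225,296:330]>40).sum())
E
```

```text
t 23.3 pos [0.5048 0.0258 0.2143] rot [-90.0128   0.0637  23.7402] F [ 0.2962  0.197  -0.3263] Tq [-0.1129 -0.0356  0.0136] w 0.0523381401780556 q [-50.0765  -0.1449  44.5546 105.2801   0.1385  74.8797  18.1818]
9
```

View pics/z14.png

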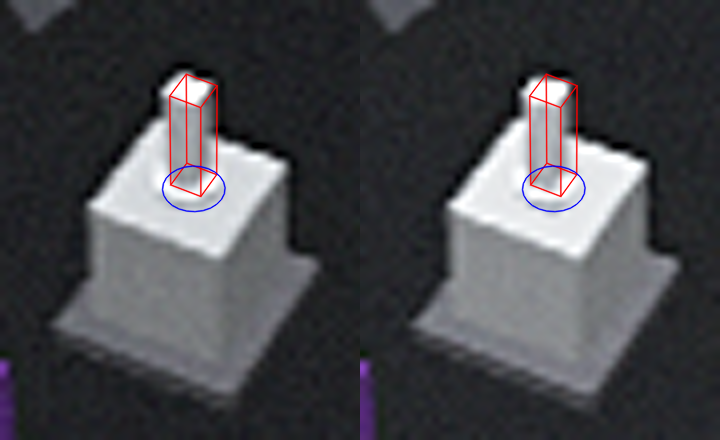

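View pics/side14.png

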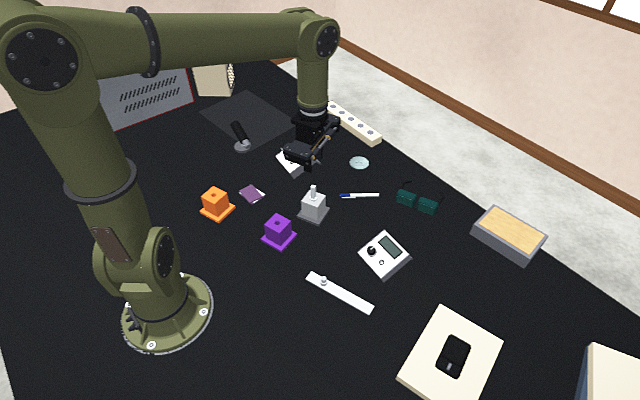

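The stylus hangs upright in the stand at side (313,192), matching the first picture (only 9 pixels differ). The other things are where they were and the gripper is clear, so I'm handing in.

```bash
python3 -c "
from cell import env
print(env.sign_off())"
```

```text
the job is handed in; nothing more can be done
None
```

I pressed the reset button in the interlock box (the left one, with the key) with the stylus and hung the stylus back in its stand. I then handed the job in at about 23 s; hand-in gives no verdict.

- **Press:** The tip met the button about 10 mm below the panel. The force rose along the spring's slope until the button stood on its stop. I held it there at about 9.5 N for roughly 2.2 s. The button's travel can't be read directly, so "fully in" comes from the force rise and from the tool hardly moving when pushed further.
- **Stylus:** In the last side picture it hangs upright with its collar on the stand's top. Around the stand, only 9 pixels differ from the first picture.
- **Robot:** The gripper was open and about 9 cm above the stylus at the end, with no contact force.
- **Other objects:** I never approached the fan box. The bystanders I could see in the last picture look unmoved.
- **Not checked:**
  - The top camera was not used again, because the arm had blocked its view of the stand.
  - The gripper hid part of the interlock box at the end, so I did not see its button spring back out. After I withdrew, the tip was well clear of it.
- **Disagreement:** The side camera showed everything about 0.7 px to the left of its calibration. The robot, stand and box all shifted alike, so I corrected for it.

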